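# Set the desk sharpener to its largest pencil hole

### The job

Get the desk pencil sharpener ready for a fat pencil: using only the fingertips, gently flick its black hole-selector disc round by the petals on its edge until the largest hole, the one ringed in yellow, has clicked in exactly at the top, in line with the white index mark, and push the shavings drawer fully home. Either order and either direction will do. Leave the sharpener standing where it is, do not lift it, and do not disturb the pencil, the eraser or the sticky notes beside it.

Things in the scene. Friction and masses are not known exactly. Their poses are not given: they have to be found in the camera images.
- sharpener: Green desk pencil sharpener, 1.3 to 2 kg, loose on rubber feet; a push over about 6 N shifts it. Origin: centre of its underside; x to its rear (crank), -x to its front (disc, drawer), z up. Base 150 (x) by 98 (y) mm, deck 43 mm high. On it the cutter housing, a cylinder 51 mm across along x from x = 2 to 72 mm, axis at y = 0, z = 87 mm; behind it a fixed crank, to x = 120 mm, below z = 98 mm.
- selector: Black hole-selector disc, 50 mm across, 10 mm thick, facing -x, centred (origin) at (-28, 0, 87) mm in the sharpener's frame; turns either way, endlessly, about the sharpener's x axis; its z axis points from the centre to the yellow-ringed hole. Six holes, 60 degrees apart, clicks every 60 degrees with one hole at the top. Starts 1 to 5 clicks from the goal. 25 mm are free behind its upper half.
- big_hole (a point): Centre of the largest hole (12.5 mm, yellow ring 17 mm across), on the disc's front face, 16 mm from its axis; turns with the disc. A yellow stroke, 6 mm wide, marks the same place on the disc's rim.
- feed_point (a point): Fixed to the sharpener straight above the disc's axis, at (-34, 0, 103) mm in its frame: where big_hole lies when it is clicked in at the top.
- petal (a point): Outer end of one of the disc's six finger petals, the one 30 degrees clockwise (seen from the front) of big_hole; turns with the disc. Petals lie midway between holes, 8 mm wide, ends rounded, reaching to 42 mm from the axis; the disc's rim is at 25 mm. Clicked in, two petals stand 30 degrees either side of the top, ends at y = +-21 mm, highest points z = 124 mm; the rim's top is z = 112 mm.
- index_mark (a point): Short white mark on top of the cutter housing, 114 mm above the table, behind the disc; it marks the top. Detent: about 2.5 N sideways at a petal's end moves the disc; released, it snaps to the nearest click, so pushing one petal from 30 degrees before the top to beyond the top makes one click. A petal passing the top reaches z = 129 mm.
- drawer (a joint): How far the shavings drawer stands out of the base, in m: 0 fully home, 0.045 fully out. It stays where it is left; about 1 N pushes it in, towards the sharpener's +x.
- drawer_front (a point): On the grey drawer, 4 mm in front of the middle of its front plate, 22 mm above the table. Plate 88 mm wide, from 8 to 39 mm above the table, low in the front of the base; with the drawer home its face is 81 mm ahead of the sharpener's origin. A steel pull lip, 36 mm wide, stands out 4 mm from the plate at z = 32 to 37 mm.
- pencil: Green pencil lying on the table right of the sharpener, 7 x 136 x 7 mm; a bystander; origin in the middle of its underside.
- eraser: Blue and white eraser lying left of the sharpener, 21 x 55 x 12 mm; a bystander; origin in the middle of its underside.
- sticky_pad: Yellow pad of sticky notes lying right of the sharpener's rear, 76 x 76 x 24 mm; a bystander; origin in the middle of its underside.

How it is judged:
By the outcome, as a careful person would: the job done as asked, in the order asked, and still so for the second after the job is handed in, with the robot touching nothing.
It also fails if it takes over 51 s, if anything falls off the work surface, if the arm or the gripper's body presses on something with over 40 N, if the wrist force passes 120 N, or if a joint passes its speed limit or range.

### The arm

A 6-joint arm with a two-finger parallel gripper is mounted at the origin on a cart in front of the work surface, level with it; the furniture and walls round the work are solid. World frame = base frame: x ahead of the robot, y to its left, z up, the work surface at z = 0. Lengths are in m, angles in degrees, forces in N, time in s.
With the tool pointing down it reaches from about 0.375 to 0.9 m from the base axis. Payload 3.1 kg.
Tool frame: the origin (TCP) lies at the very end of the fingers, on their centre line; the grasp point (between the pads) lies 19 mm behind it; z points along the fingers, y is the line along which they close (so a half turn about z gives the same grasp; the last joint's range is limited). The gripper opens to 87 mm and grips with 3 to 60 N. Pads are 19 mm wide; open, the fingers measure 117 mm over their backs; the gripper's body (75 mm by 190 mm) begins 51 mm behind the grasp point.
Start: joints at [-81.102, 30.224, 82.088, -0, 67.689, -10.227], TCP at [0.205, -0.59, 0.223] pointing down, gripper open.
Joint ranges: [-176.69, 176.69], [-43.24, 126.21], [12.49, 139.97], [-82, 262], [0, 151.66], [-163.58, 163.58]. Speed limits (degrees/s): [159.86, 159.86, 180, 180, 180, 180].

### API

Orientations are given as a 3x3 rotation matrix whose columns are the frame's x, y, z axes.
In Python, from rig import * gives the robot as it stands.
- The arm moves only by the tool jog_arm, never from a script. Its arguments are lists of equal length, an entry for each row: "delta_pos": the shift along the world's x, y, z in cm, a list of three; "turn": the turn about the world's z in degrees; "grip": the closure, from 0 (fully open) to 1 (shut). In form: {"delta_pos": [[x, y, z], ...], "turn": [turn, ...], "grip": [grip, ...]}. A call has 1 to 12 rows; each row is the pose to reach, as a shift and turn from the pose commanded when the call began; what a row does not reach only later rows make up. A row lasts 1/8 s, in which the tool goes at most 62.5 mm and 10.7 degrees, less where a joint would pass 70% of its speed; a pose out of reach is approached as far as the arm can. A call with a gripper value outside its range is refused whole. The fingers move at their own pace and stop on an object; the grip force is fixed at half the most. Time passes only in rows, so rows that repeat a pose let the fingers close. It gives the time, the measured TCP pose, the force, the opening and the grip force at its end, in the units of the state.
- read_state(): the state, without advancing time (a new reading comes with each control period).
- capture(name): name is "scene" or "top" or "wrist"; returns a dict with "color" (400x640x3 uint8, blue, green, red), "fovy" (degrees; the focal length in pixels is half the picture's height over the tangent of half this angle, whatever the lens; pixels are square), "cx", "cy" (the principal point, pixels), "k1" (the pictures are not rectified: a ray, as slopes to the right and down, at radius r is drawn at 1 + k1 r^2 times it, then the intrinsics apply), "camera_from_world" (4x4, takes a point from world to camera coordinates). Camera axes: x right, y up, looking along -z (the intrinsics and any distortion apply to the point x, -y, -z); pixel columns grow to the right and rows downward; lengths in m; the calibration is good to about 2 mm. A picture is of the moment at which its call begins. There is no depth.
- hand_in(): hands the job in; it is judged then, once.
The state is a dict: "time_s": time; "joint_positions": joint angles; "qvel": joint speeds; "tau": joint torques, N m; "position": TCP position; "tcp_rot": TCP orientation; "force": force on the tool from outside, world axes, zero at the start; "moment": the same for the moment, N m; "opening": opening from 0.0 (shut) to 1.0 (fully open); "grasp_force": force on a finger pad.
Only numpy, scipy, OpenCV 4.12 (cv2) and the standard library are available. Lean on these libraries where they do the work, as an engineer would, in place of code of your own. Each camera call takes 0.05 s, during which the arm holds its last target. There are 200 camera calls.

## Working session

There is one attempt and no reset: what is moved stays moved. The work goes in short steps, Python scripts to look and compute and a tool call to move; the robot and the scene stay as the last step left them, time stands still between calls to the robot, and variables do not carry over. Pictures are saved under pics/ and viewed, at most 10 in all, crops included, and the job is handed in when it is done.

Besides the shell and the picture viewer there is one more tool, called after "Call:" in YAML: its name, and indented under it one key for each argument. jog_arm: Moves the arm, as the interface text tells. Its arguments: {"type":"object","properties":{"delta_pos":{"type":"array"},"turn":{"type":"array"},"grip":{"type":"array"}},"required":["delta_pos","turn","grip"]}

```bash
mkdir -p pics; cat > h.py <<'E'
from rig import *
import numpy as np, cv2
def K(c):
    f=200/np.tan(np.radians(c["fovy"])/2); return f
def proj(c,P):
    P=np.atleast_2d(P); M=np.array(c["camera_from_world"]); q=P@M[:3,:3].T+M[:3,3]
    s=np.c_[q[:,0]/-q[:,2],-q[:,1]/-q[:,2]]; r2=(s**2).sum(1,keepdims=True)
    return s*(1+c["k1"]*r2)*K(c)+[c["cx"],c["cy"]]
def unproj(c,uv,z):
    uv=np.atleast_2d(np.array(uv,float)); d=(uv-[c["cx"],c["cy"]])/K(c); s=d.copy()
    for _ in range(20): s=d/(1+c["k1"]*(s**2).sum(1,keepdims=True))
    M=np.array(c["camera_from_world"]); R=M[:3,:3]; o=-R.T@M[:3,3]
    w=np.c_[s[:,0],-s[:,1],-np.ones(len(s))]@R
    return o+w*((z-o[2])/w[:,2])[:,None]
E
python3 - <<'E'
from h import *
a=capture("scene");b=capture("top")
for n,c in(("scene",a),("top",b)):
    cv2.imwrite(f"pics/{n}0.png",c["color"]); M=np.array(c["camera_from_world"]);print(n,-M[:3,:3].T@M[:3,3],K(c),c["k1"])
s=read_state();print(s["time_s"],s["position"],s["tcp_rot"],s["opening"])
E
```

```text
scene [ 0.06397568 -0.52225922  0.53379774] 477.0534144241838 -0.028055212326774763
top [0.45149097 0.02699968 0.93103419] 430.3327891411493 -0.015998189155217196
0.1 [ 0.20469625 -0.58983216  0.22167774] [[ 9.44813275e-01  3.27609203e-01 -2.93010900e-04]
 [ 3.27609138e-01 -9.44811355e-01  1.93826683e-03]
 [ 3.58154026e-04 -1.92729328e-03 -9.99998079e-01]] 1.0006249299855248
```

View pics/scene0.png

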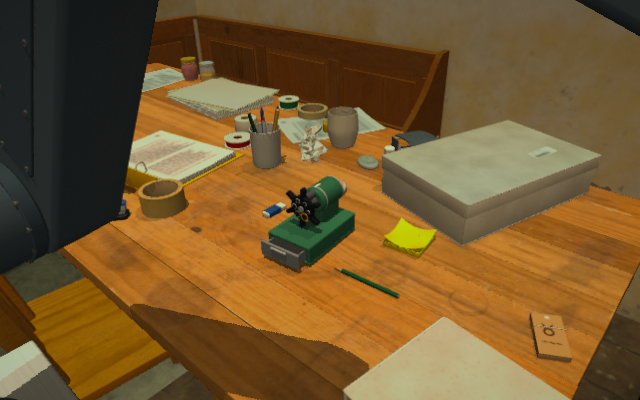

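View pics/top0.png

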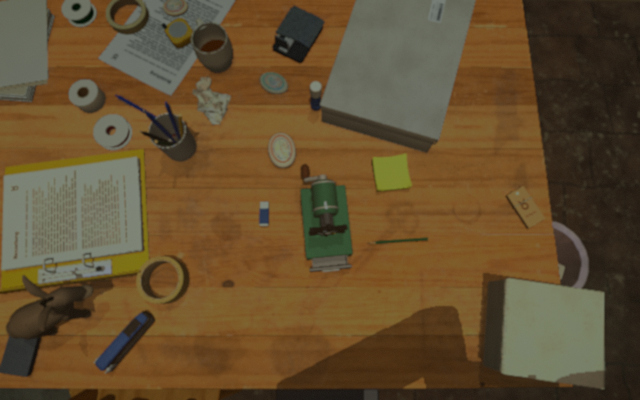

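The scene view has the sharpener at about (310,225) with its disc at (303,207). The top view has it at (326,222), front facing the robot (image down). I'll enlarge both.

```bash
python3 - <<'E'
import cv2
a=cv2.imread("pics/scene0.png")[165:275,255:365];b=cv2.imread("pics/top0.png")[165:280,275:375]
a=cv2.resize(a,(440,440),interpolation=cv2.INTER_CUBIC);b=cv2.resize(b,None,fx=3.5,fy=3.826,interpolation=cv2.INTER_CUBIC)[:440]
b=cv2.convertScaleAbs(b,alpha=2)
cv2.imwrite("pics/c1.png",cv2.hconcat([a,b]))
E
```

```text
(no output)
```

View pics/c1.png

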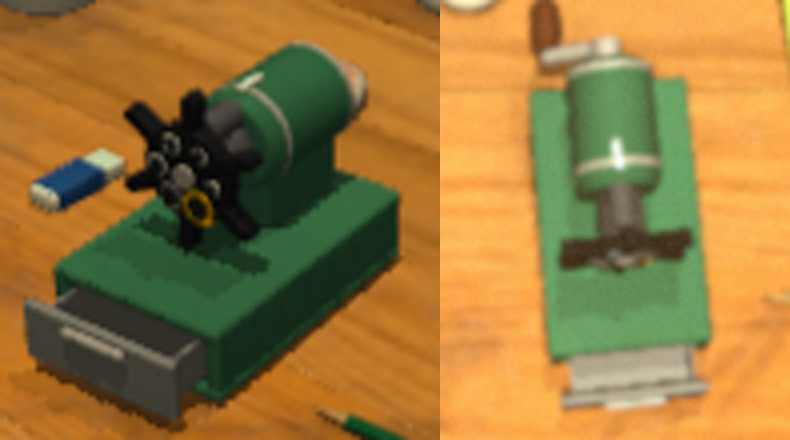

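The crop shows the drawer open, and the yellow ring low and to the right of the disc's centre, at scene pixel (304.5,217.5). Next I fit the pose.

```bash
cat > fit.py <<'E'
from h import *
from scipy.optimize import least_squares
def W(p,L): 
    L=np.atleast_2d(L); c,s=np.cos(p[2]),np.sin(p[2]); return L@np.array([[c,-s,0],[s,c,0],[0,0,1]]).T+[p[0],p[1],0]
E
python3 - <<'E'
from fit import *
a=capture("scene");b=capture("top")
D=np.array([[75,49,43],[75,-49,43],[-75,-49,43],[-75,49,43]])/1e3
ub=np.array([[300.7,189.0],[345,185.4],[352.1,255.2],[306.7,258.3]])
ua=np.array([[255+400/4,165+195/4],[255+212/4,165+348/4],[255+57/4,165+270/4]]); 
f=lambda p:np.r_[(proj(b,W(p,D))-ub).ravel(),(proj(a,W(p,D[1:]))-ua).ravel()]
print(unproj(b,ub,.043))
r=least_squares(f,[.5,0,0]);p=r.x;print(p,np.degrees(p[2]),r.fun.round(1));np.save("p.npy",p)
print("axis",proj(a,W(p,[-.034,0,.087])))
for k in range(6):
    t=np.radians(60*k); print(k*60,"cw from front",proj(a,W(p,[-.034,-.016*np.sin(t),.087+.016*np.cos(t)])).round(1))
for d in(0,.02,.025,.03,.035,.04,.045):
    L=np.array([[-.081-d,.044,.039],[-.081-d,-.044,.039]]);print(d,proj(b,W(p,L)).round(1).tolist(),proj(a,W(p,L)).round(1).tolist())
for n,u in(("pencil",[[377,242],[427,239]]),("eraser",[[264,203],[264,225]]),("pad",[[374,159],[411,188]])): print(n,unproj(b,u,.01).round(3).tolist())
E
```

```text
[[ 0.69113611  0.06563114  0.043     ]
 [ 0.69910917 -0.02916455  0.043     ]
 [ 0.54989439 -0.04159641  0.043     ]
 [ 0.54365652  0.05187737  0.043     ]]
[0.62028088 0.0107071  0.08645222] 4.953347142699658 [-0.2  0.2  1.2 -0.1  1.5  0.  -0.6  1.1  0.9 -0.6  0.7 -2.3 -2.  -0.9]
axis [[300.71221456 209.92392788]]
0 cw from front [[300.4 202.3]]
60 cw from front [[306.5 208.4]]
120 cw from front [[306.8 216. ]]
180 cw from front [[301.1 217.4]]
240 cw from front [[295.  211.4]]
300 cw from front [[294.6 203.9]]
0 [[308.8, 262.3], [351.3, 258.6]] [[267.2, 235.8], [304.4, 252.2]]
0.02 [[309.6, 272.1], [352.3, 268.3]] [[259.7, 240.8], [297.1, 257.8]]
0.025 [[309.8, 274.6], [352.6, 270.8]] [[257.8, 242.1], [295.2, 259.2]]
0.03 [[310.0, 277.0], [352.8, 273.2]] [[255.9, 243.4], [293.4, 260.7]]
0.035 [[310.2, 279.5], [353.1, 275.7]] [[254.0, 244.7], [291.5, 262.1]]
0.04 [[310.4, 282.0], [353.3, 278.1]] [[252.0, 246.0], [289.6, 263.6]]
0.045 [[310.6, 284.5], [353.6, 280.6]] [[250.1, 247.4], [287.7, 265.1]]
pencil [[0.582, -0.098, 0.01], [0.588, -0.207, 0.01]]
eraser [[0.668, 0.147, 0.01], [0.619, 0.146, 0.01]]
pad [[0.77, -0.098, 0.01], [0.702, -0.178, 0.01]]
```

Call:
jog_arm:
  delta_pos:
    - [0,0,6]
    - [0,0,13]
    - [2.5,6,13]
    - [5,12,13]
    - [7.5,18,13]
    - [10,24,13]
    - [12.5,30,13]
    - [15,36,13]
    - [17.5,42,13]
    - [20,48,13]
    - [22,53,11]
    - [23,57,6]
  turn: [0,0,-2,-4,-6,-8,-10,-12,-14,-14,-14,-14]
  grip: [0,0,0,0,0,0,1,1,1,1,1,1]

```text
time_s: 1.7
position: [0.4346, -0.0288, 0.2939]
tcp_rot: [[0.996, 0.091, 0.007], [0.091, -0.996, -0.002], [0.007, 0.003, -1.0]]
force: [1.4, -0.3, 0.5]
opening: 0.403
grasp_force: 0.0
```

```bash
python3 - <<'E'
from fit import *
c=capture("wrist");cv2.imwrite("pics/w1.png",c["color"]);M=np.array(c["camera_from_world"]);print(-M[:3,:3].T@M[:3,3],M[2,:3],c["cx"],c["cy"],K(c))
s=read_state();print(s["time_s"],s["position"],s["force"],s["tcp_rot"][0][:2])
E
```

```text
[ 0.49998184 -0.02227463  0.45685167] [0.23801366 0.02456672 0.97095107] 320.72558119732264 201.4683666373787 288.52295120966113
1.75 [ 0.42971099 -0.02299798  0.28755665] [-2.26272896  2.21175399 -2.7656753 ] [0.99565106 0.09292703]
```

View pics/w1.png

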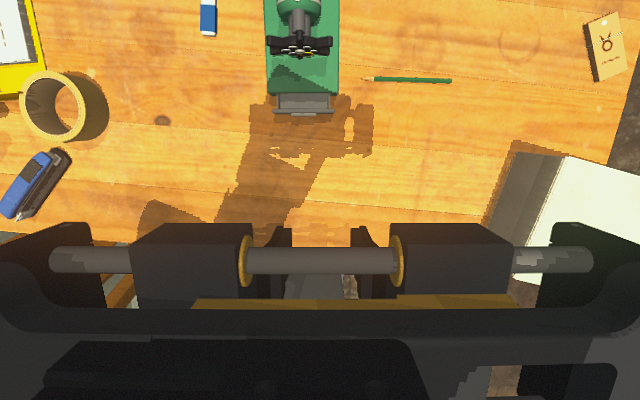

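The wrist view shows the sharpener front at (303,95) and the drawer lip near (303,113), but not the disc's face. I'll resolve the disc angle from the scene picture.

```bash
python3 - <<'E'
from fit import *
a=capture("scene");p=np.load("p.npy");im=cv2.imread("pics/scene0.png")
x0,y0,S=275,180,12
g=cv2.resize(im[y0:y0+50,x0:x0+50],None,fx=S,fy=S,interpolation=cv2.INTER_CUBIC)
g=cv2.convertScaleAbs(g,alpha=1.5)
o=g.copy()
h=cv2.cvtColor(im,cv2.COLOR_BGR2HSV);m=cv2.inRange(h,(20,150,90),(35,255,255))[y0:y0+50,x0:x0+50]
v,u=np.nonzero(m);print(len(u),np.c_[u+x0,v+y0].tolist())
px=lambda L:((proj(a,W(p,L))-[x0,y0]+.5)*S).astype(int)
for k in range(6):
    t=np.radians(60*k);q=np.radians(60*k+30)
    c=[-.034,-.016*np.sin(t),.087+.016*np.cos(t)]
    cv2.putText(o,str(k),tuple(map(int,px(c)[0])),0,.6,(0,0,255),2)
    cv2.circle(o,tuple(map(int,px([-.028,-.042*np.sin(q),.087+.042*np.cos(q)])[0])),5,(255,0,255),-1)
cv2.imwrite("pics/d.png",cv2.resize(o,(600,600)))
E
```

```text
26 [[318, 181], [315, 183], [307, 188], [302, 213], [303, 213], [304, 213], [305, 213], [301, 214], [305, 214], [306, 214], [301, 215], [306, 215], [290, 216], [307, 216], [307, 217], [287, 218], [307, 218], [307, 219], [284, 220], [305, 220], [306, 220], [307, 220], [306, 221], [281, 222], [278, 224], [275, 226]]
```

View pics/d.png

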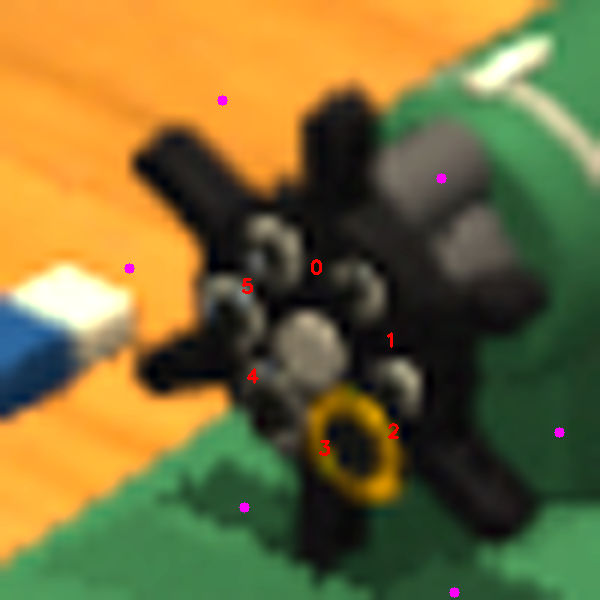

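The overlay shows the holes about 30° off click positions: yellow at roughly 150° clockwise, and one petal straight up. I'll check whether it is still so.

```bash
python3 - <<'E'
from fit import *
a=capture("scene");im=a["color"];w=capture("wrist")["color"]
cr=lambda im,x,y,n,S:cv2.convertScaleAbs(cv2.resize(im[y:y+n,x:x+n],(S,S),interpolation=cv2.INTER_CUBIC),alpha=1.4)
cv2.imwrite("pics/e.png",cv2.hconcat([cr(im,275,180,50,400),cr(w,245,0,110,400)]))
p=np.load("p.npy");c=capture("wrist")
for d in ([-.075,.049,.043],[-.075,-.049,.043],[-.028,.042,.087],[-.028,-.042,.087],[-.028,0,.129],[-.028,.021,.124],[-.028,-.021,.124],[0.01,0,.113]):print(d,proj(c,W(p,d)).round(1))
print(read_state()["time_s"],read_state()["position"],read_state()["force"])
E
```

```text
[-0.075, 0.049, 0.043] [[267.   89.9]]
[-0.075, -0.049, 0.043] [[339.9  90.2]]
[-0.028, 0.042, 0.087] [[264.8  42.4]]
[-0.028, -0.042, 0.087] [[337.1  42.7]]
[-0.028, 0, 0.129] [[298.2  30.7]]
[-0.028, 0.021, 0.124] [[278.3  32.2]]
[-0.028, -0.021, 0.124] [[318.8  32.4]]
[0.01, 0, 0.113] [[298.9  -4.1]]
1.95 [ 0.43234538 -0.03076686  0.29298415] [-0.01590298  0.04097723  0.48389855]
```

View pics/e.png

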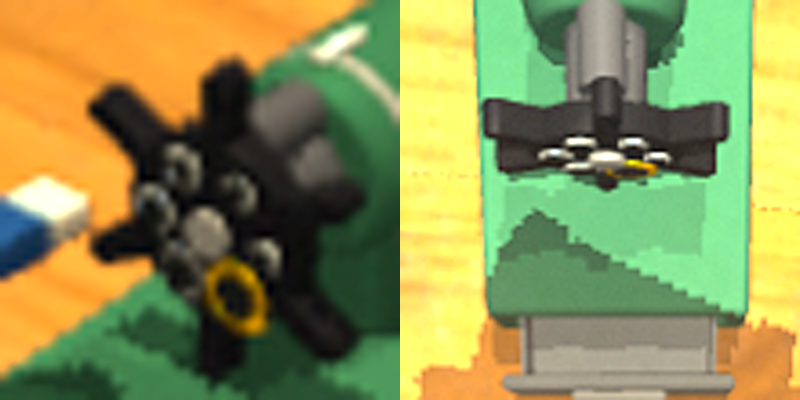

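The disc stays mid-click, with one petal at the top and yellow about 150° clockwise, so I'll rotate it counter-clockwise. The drawer comes first, starting with an approach.

Call:
jog_arm:
  delta_pos:
    - [0,1.5,-5]
    - [0,2.9,-10]
    - [0,2.9,-15]
    - [1,2.9,-20]
    - [2,2.9,-24]
    - [3,2.9,-26]
    - [4,2.9,-26.6]
    - [4.6,2.9,-26.6]
    - [4.6,2.9,-26.6]
  turn: [0,0,0,0,0,0,0,0,0]
  grip: [1,1,1,1,1,1,1,1,1]

```text
time_s: 3.08
position: [0.4795, -0.0021, 0.0278]
tcp_rot: [[0.996, 0.089, 0.003], [0.089, -0.996, -0.001], [0.003, 0.001, -1.0]]
force: [-0.1, -0.5, 0.3]
opening: 0.008
grasp_force: 0.0
```

```bash
cat > w.py <<'E'
import sys
from fit import *
s=read_state();p=np.array([.621,.0097,.0865]);T=np.array(s["position"])
d=T[:2]-p[:2];c,n=np.cos(p[2]),np.sin(p[2])
print(s["time_s"],T.round(4),"local",round(c*d[0]+n*d[1],4),round(-n*d[0]+c*d[1],4),"F",np.round(s["force"],2),"open",round(s["opening"],3),"yaw",np.degrees(np.arctan2(s["tcp_rot"][1][0],s["tcp_rot"][0][0])).round(1))
E
python3 w.py
```

```text
3.075 [ 0.4795 -0.0021  0.0278] local -0.142 0.0005 F [-0.08 -0.48  0.28] open 0.008 yaw 5.1
```

Call:
jog_arm:
  delta_pos:
    - [0.6,0.05,0]
    - [1.2,0.1,0]
    - [1.7,0.15,0]
    - [2.1,0.18,0]
    - [2.5,0.21,0]
    - [2.8,0.24,0]
    - [3.1,0.27,0]
    - [3.4,0.3,0]
    - [3.7,0.32,0]
    - [4.0,0.34,0]
    - [4.0,0.34,0]
  turn: [0,0,0,0,0,0,0,0,0,0,0]
  grip: [1,1,1,1,1,1,1,1,1,1,1]

```text
time_s: 4.45
position: [0.5184, 0.002, 0.0266]
tcp_rot: [[0.996, 0.089, 0.001], [0.089, -0.996, -0.0], [0.001, 0.0, -1.0]]
force: [-0.6, 0.5, 0.3]
opening: 0.007
grasp_force: 0.0
```

```bash
python3 w.py
```

```text
4.45 [0.5184 0.002  0.0266] local -0.1029 0.0012 F [-0.6  0.5  0.3] open 0.007 yaw 5.1
```

Call:
jog_arm:
  delta_pos:
    - [0.2,0.0,0]
    - [0.4,0.03,0]
    - [0.5,0.04,0]
    - [0.5,0.04,0]
  turn: [0,0,0,0]
  grip: [1,1,1,1]

```text
time_s: 4.95
position: [0.5232, 0.0024, 0.0266]
tcp_rot: [[0.996, 0.089, 0.0], [0.089, -0.996, -0.0], [0.0, 0.0, -1.0]]
force: [-0.3, -0.1, -1.2]
opening: 0.008
grasp_force: 0.2
```

```bash
python3 w.py; python3 - <<'E'
from h import *
im=np.hstack([cv2.resize(capture(n)["color"][y:y+100,x:x+100],(400,400),interpolation=cv2.INTER_CUBIC) for n,x,y in(("scene",250,180),("wrist",270,100))])
cv2.imwrite("pics/f.png",im)
E
```

```text
4.95 [0.5232 0.0024 0.0266] local -0.0981 0.0012 F [-0.28 -0.15 -1.22] open 0.008 yaw 5.1
```

View pics/f.png

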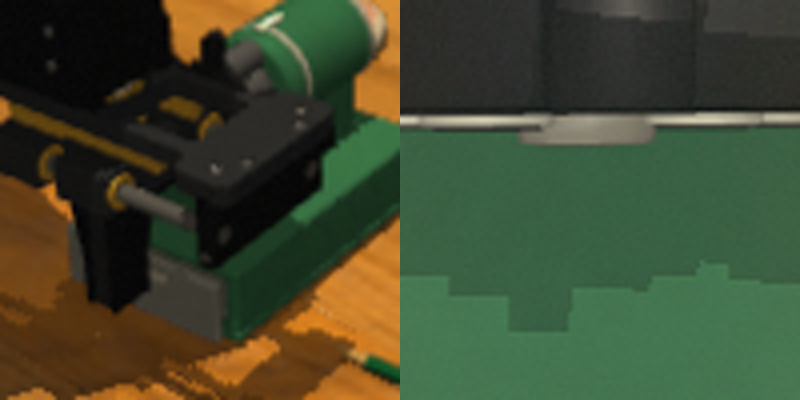

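The plate is nearly home. The last millimetres go in small steps, watching the force.

Call:
jog_arm:
  delta_pos:
    - [0.1,0.0,0]
    - [0.2,0.02,0]
    - [0.2,0.02,0]
  turn: [0,0,0]
  grip: [1,1,1]

```text
time_s: 5.42
position: [0.5251, 0.0026, 0.0266]
tcp_rot: [[0.996, 0.089, 0.0], [0.089, -0.996, -0.0], [0.0, 0.0, -1.0]]
force: [-0.1, -0.2, 0.3]
opening: 0.005
grasp_force: 0.3
```

Call:
jog_arm:
  delta_pos:
    - [0.05,0.0,0]
    - [0.1,0.01,0]
    - [0.1,0.01,0]
  turn: [0,0,0]
  grip: [1,1,1]

```text
time_s: 5.8
position: [0.5261, 0.0027, 0.0266]
tcp_rot: [[0.996, 0.089, 0.0], [0.089, -0.996, -0.0], [0.0, 0.0, -1.0]]
force: [-0.1, -0.2, 0.3]
opening: 0.002
grasp_force: 0.3
```

Call:
jog_arm:
  delta_pos:
    - [0.05,0.0,0]
    - [0.1,0.01,0]
    - [0.1,0.01,0]
  turn: [0,0,0]
  grip: [1,1,1]

```text
time_s: 6.18
position: [0.5269, 0.0028, 0.0266]
tcp_rot: [[0.996, 0.089, -0.0], [0.089, -0.996, -0.0], [-0.0, 0.0, -1.0]]
force: [-1.3, -0.6, 0.2]
opening: 0.01
grasp_force: 0.4
```

Call:
jog_arm:
  delta_pos:
    - [0.05,0.0,0]
    - [0.1,0.01,0]
    - [0.1,0.01,0]
  turn: [0,0,0]
  grip: [1,1,1]

```text
time_s: 6.55
position: [0.527, 0.0029, 0.0266]
tcp_rot: [[0.996, 0.09, -0.002], [0.09, -0.996, 0.0], [-0.002, -0.0, -1.0]]
force: [-4.1, -1.9, 1.9]
opening: 0.006
grasp_force: 1.8
```

The arm stalled at 4 N with the lip at the home distance of 85 mm, so the drawer is home. I retreat, open the gripper and move above the disc.

Call:
jog_arm:
  delta_pos:
    - [-2,0,0]
    - [-5,0,0]
    - [-6,0,5]
    - [-6,0,11]
    - [-5,1,16]
    - [0,2,18]
    - [4,4,18]
    - [6.2,4,18]
    - [6.2,4,18]
    - [6.2,4,18]
    - [6.2,4,18]
  turn: [0,0,0,0,0,0,0,0,0,0,0]
  grip: [1,1,0.5,0,0,0,0,0,0,0,0]

```text
time_s: 7.92
position: [0.5887, 0.0428, 0.2065]
tcp_rot: [[0.996, 0.089, -0.001], [0.089, -0.996, 0.0], [-0.001, -0.0, -1.0]]
force: [1.3, -0.1, 0.8]
opening: 0.941
grasp_force: 0.0
```

```bash
python3 w.py; python3 - <<'E'
from h import *
a,b=capture("scene")["color"],capture("wrist")["color"]
cv2.imwrite("pics/g.png",np.hstack([cv2.resize(a[150:270,240:360],(400,400),interpolation=cv2.INTER_CUBIC),cv2.resize(b[60:380,160:480],(400,400))]))
E
```

```text
7.925 [0.5887 0.0428 0.2065] local -0.0293 0.0358 F [ 1.35 -0.1   0.81] open 0.941 yaw 5.1
```

View pics/g.png

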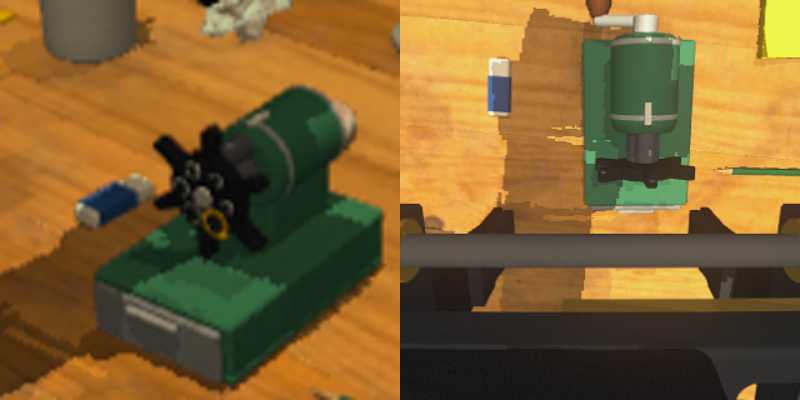

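Call:
jog_arm:
  delta_pos:
    - [0.1,-0.3,-3]
    - [0.1,-0.3,-6]
    - [0.1,-0.3,-7.5]
    - [0.1,-0.3,-8.4]
    - [0.1,-0.3,-8.9]
    - [0.1,-0.3,-8.9]
  turn: [0,0,0,0,0,0]
  grip: [0,0,0,0,0,0]

```text
time_s: 8.78
position: [0.5912, 0.0399, 0.1179]
tcp_rot: [[0.996, 0.089, 0.001], [0.089, -0.996, -0.0], [0.001, 0.0, -1.0]]
force: [-0.3, 0.1, 0.5]
opening: 0.993
grasp_force: 0.0
```

```bash
cat > y.py <<'E'
from fit import *
def ang():
    a=capture("scene");p=np.array([.621,.0097,.0865]);h=cv2.cvtColor(a["color"],cv2.COLOR_BGR2HSV)
    m=cv2.inRange(h,(20,150,70),(35,255,255));m[:198]=0;m[224:]=0;m[:,:291]=0;m[:,313:]=0
    v,u=np.nonzero(m);v0=np.array([u.mean(),v.mean()]) if len(u) else np.array([0,0])
    c=[-.034,0,.087];print("yellow n",len(u),v0.round(1), "axis",proj(a,W(p,c)).round(1))
    for k in range(12):
        t=np.radians(30*k);q=proj(a,W(p,[-.034,-.016*np.sin(t),.087+.016*np.cos(t)]))[0];print(30*k,np.linalg.norm(q-v0).round(1),end="; ")
    print();return a
ang()
E
python3 w.py;python3 y.py
```

```text
8.775 [0.5912 0.0399 0.1179] local -0.0271 0.0327 F [-0.31  0.09  0.51] open 0.993 yaw 5.1
yellow n 23 [304.3 216.2] axis [[301.4 210. ]]
0 14.2; 30 11.5; 60 8.3; 90 5.4; 120 3.2; 150 1.8; 180 2.8; 210 6.1; 240 9.8; 270 13.1; 300 15.2; 330 15.6;
```

Call:
jog_arm:
  delta_pos:
    - [0,0.3,0]
    - [-0.05,0.6,0]
    - [-0.1,0.9,0]
    - [-0.1,1.2,0]
    - [-0.15,1.5,0]
    - [-0.16,1.8,0]
    - [-0.16,1.8,0]
  turn: [0,0,0,0,0,0,0]
  grip: [0,0,0,0,0,0,0]

```text
time_s: 9.7
position: [0.5892, 0.0583, 0.1175]
tcp_rot: [[0.996, 0.09, -0.0], [0.09, -0.996, 0.0], [-0.0, -0.0, -1.0]]
force: [-0.1, -0.2, 0.5]
opening: 0.998
grasp_force: 0.0
```

```bash
python3 w.py;python3 y.py
```

```text
9.7 [0.5892 0.0583 0.1175] local -0.0275 0.0512 F [-0.11 -0.21  0.48] open 0.998 yaw 5.1
yellow n 29 [307.9 214.9] axis [[301.4 210. ]]
0 14.4; 30 10.8; 60 6.5; 90 2.4; 120 1.2; 150 4.0; 180 6.7; 210 9.6; 240 12.7; 270 15.3; 300 16.7; 330 16.5;
```

The disc clicked: yellow now at 120°. Next click.

Call:
jog_arm:
  delta_pos:
    - [0,0,2]
    - [0,0,4]
    - [0.15,-1.9,4]
    - [0.33,-3.8,4]
    - [0.33,-3.8,3]
    - [0.33,-3.8,1]
    - [0.33,-3.8,0]
    - [0.33,-3.8,0]
  turn: [0,0,0,0,0,0,0,0]
  grip: [0,0,0,0,0,0,0,0]

```text
time_s: 10.75
position: [0.5916, 0.0201, 0.116]
tcp_rot: [[0.996, 0.089, -0.003], [0.089, -0.996, 0.001], [-0.003, -0.001, -1.0]]
force: [0.3, 0.9, 0.3]
opening: 1.0
grasp_force: 0.0
```

Call:
jog_arm:
  delta_pos:
    - [-0.03,0.4,0]
    - [-0.06,0.8,0]
    - [-0.1,1.2,0]
    - [-0.13,1.6,0]
    - [-0.17,2.0,0]
    - [-0.2,2.3,0]
    - [-0.23,2.6,0]
    - [-0.26,2.9,0]
    - [-0.28,3.2,0]
    - [-0.3,3.5,0]
    - [-0.33,3.8,0]
    - [-0.33,3.8,0]
  turn: [0,0,0,0,0,0,0,0,0,0,0,0]
  grip: [0,0,0,0,0,0,0,0,0,0,0,0]

```text
time_s: 12.25
position: [0.5891, 0.0584, 0.1174]
tcp_rot: [[0.996, 0.09, -0.001], [0.09, -0.996, 0.0], [-0.001, -0.0, -1.0]]
force: [0.4, -0.0, -0.5]
opening: 0.999
grasp_force: 0.0
```

```bash
python3 w.py;python3 y.py
```

```text
12.25 [0.5891 0.0584 0.1174] local -0.0276 0.0513 F [ 0.43 -0.02 -0.46] open 0.999 yaw 5.1
yellow n 39 [308.2 206.2] axis [[301.4 210. ]]
0 8.1; 30 4.0; 60 2.4; 90 6.4; 120 9.8; 150 12.0; 180 13.0; 210 13.3; 240 13.5; 270 13.6; 300 13.1; 330 11.3;
```

Yellow is now at 60°, so one more click.

Call:
jog_arm:
  delta_pos:
    - [0,0,2]
    - [0,0,4]
    - [0.15,-1.9,4]
    - [0.33,-3.8,4]
    - [0.33,-3.8,3]
    - [0.33,-3.8,1]
    - [0.33,-3.8,0]
    - [0.33,-3.8,0]
  turn: [0,0,0,0,0,0,0,0]
  grip: [0,0,0,0,0,0,0,0]

```text
time_s: 13.3
position: [0.5915, 0.0201, 0.116]
tcp_rot: [[0.996, 0.089, -0.003], [0.089, -0.996, 0.001], [-0.003, -0.001, -1.0]]
force: [0.1, 0.4, 0.3]
opening: 1.003
grasp_force: 0.0
```

Call:
jog_arm:
  delta_pos:
    - [-0.03,0.4,0]
    - [-0.06,0.8,0]
    - [-0.1,1.2,0]
    - [-0.13,1.6,0]
    - [-0.17,2.0,0]
    - [-0.2,2.3,0]
    - [-0.23,2.6,0]
    - [-0.26,2.9,0]
    - [-0.28,3.2,0]
    - [-0.3,3.5,0]
    - [-0.33,3.8,0]
    - [-0.33,3.8,0]
  turn: [0,0,0,0,0,0,0,0,0,0,0,0]
  grip: [0,0,0,0,0,0,0,0,0,0,0,0]

```text
time_s: 14.8
position: [0.589, 0.0584, 0.1174]
tcp_rot: [[0.996, 0.09, -0.001], [0.09, -0.996, 0.0], [-0.001, -0.0, -1.0]]
force: [-0.5, -0.6, 0.1]
opening: 1.001
grasp_force: 0.0
```

Call:
jog_arm:
  delta_pos:
    - [0,0,2]
    - [0,0,5]
    - [0,0,10]
    - [-3,0,14]
    - [-9,0,14]
    - [-14,0,14]
    - [-14,0,14]
    - [-14,0,14]
  turn: [0,0,0,0,0,0,0,0]
  grip: [0,0,0,0,0,0,0,0]

```text
time_s: 15.8
position: [0.4503, 0.0578, 0.2582]
tcp_rot: [[0.996, 0.089, 0.002], [0.089, -0.996, -0.0], [0.002, 0.0, -1.0]]
force: [0.7, -0.2, -0.0]
opening: 0.997
grasp_force: 0.0
```

```bash
python3 w.py;python3 y.py; python3 - <<'E'
from h import *
a,b=capture("scene")["color"],capture("wrist")["color"]
cv2.imwrite("pics/i.png",np.hstack([cv2.resize(a[165:265,260:360],(400,400),interpolation=cv2.INTER_CUBIC),cv2.resize(b[0:180,200:380],(400,400))]))
E
```

```text
15.8 [0.4503 0.0578 0.2582] local -0.1659 0.0627 F [ 0.69 -0.18 -0.  ] open 0.997 yaw 5.1
yellow n 30 [300.6 201.5] axis [[301.4 210. ]]
0 1.0; 30 5.1; 60 9.6; 90 13.6; 120 16.1; 150 16.9; 180 16.0; 210 13.8; 240 11.1; 270 8.4; 300 5.8; 330 3.0;
```

View pics/i.png

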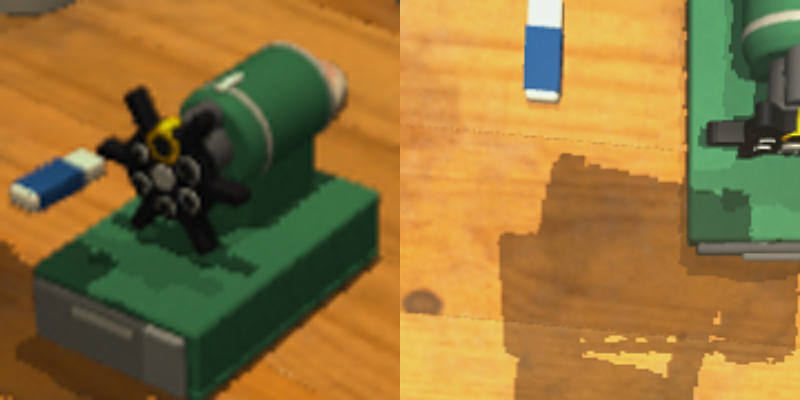

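The yellow ring is at the top at (163,140), with petals either side. The drawer is flush and the robot is clear.

```bash
python3 -c "
from rig import *
print(hand_in())"
```

```text
the job is handed in; nothing more can be done
None
```

I've handed the job in: the yellow-ringed hole is clicked in at the top, the drawer is fully home, and I saw no sign that the sharpener or the items beside it moved (about 16 s used of 51 s).

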